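# Move the guide rollers to the machine rack in reverse order

## Task

Move the four guide rollers from the black storage tray to the empty aluminium rack, one to a seat, in reverse order: seen from the robot, the roller at the left end of the tray goes to the right end of the rack, the second from the left goes to second from the right, and so on. Stand every roller upright on the floor of its seat and let it go; do not tip any over on the way, and set them down gently, not dropped.

Things in the scene. Friction and masses are not known exactly. Their poses are not given: they have to be found in the camera images.
- slim_center (a point): slim guide roller: a plain bare-steel cylinder, diameter 28, height 90, about 0.3 kg (mm). It stands upright in the tray at the start, loose in its seat. The point is its centre, half-way up on its axis; z is its axis, up. Grip it anywhere on its straight side from the middle up; its mass varies.
- sleeve_center (a point): sleeve roller: a black rubber cylinder with a round steel plate in its top, diameter 40, height 80, about 0.24 kg (mm). It stands upright in the tray at the start, loose in its seat. The point is its centre, half-way up on its axis; z is its axis, up. Grip it anywhere on its straight side from the middle up; its mass varies.
- flanged_center (a point): flanged roller: aluminium, a straight shaft of diameter 30 on a foot flange of diameter 44 that is 10 thick, total height 76, about 0.2 kg (mm). It stands upright in the tray at the start, loose in its seat. The point is its centre, half-way up on its axis; z is its axis, up. Grip it anywhere on its straight side from the middle up; its mass varies.
- short_center (a point): short roller: a plain brass-coloured cylinder, diameter 44, height 60, about 0.34 kg (mm). It stands upright in the tray at the start, loose in its seat. The point is its centre, half-way up on its axis; z is its axis, up. Grip it anywhere on its straight side from the middle up; its mass varies.
- seat_slim: the grey square seat of the tray in which the slim roller stands at the start (fixed to the tray; all four seats are alike): outside 66 x 66, inside 58 x 58, rim 10 high, floor 4 thick (mm). Origin: centre of its underside, 12 above the table; axes as the tray's.
- seat_sleeve: the grey square seat of the tray in which the sleeve roller stands at the start (fixed to the tray; all four seats are alike): outside 66 x 66, inside 58 x 58, rim 10 high, floor 4 thick (mm). Origin: centre of its underside, 12 above the table; axes as the tray's.
- seat_flanged: the grey square seat of the tray in which the flanged roller stands at the start (fixed to the tray; all four seats are alike): outside 66 x 66, inside 58 x 58, rim 10 high, floor 4 thick (mm). Origin: centre of its underside, 12 above the table; axes as the tray's.
- seat_short: the grey square seat of the tray in which the short roller stands at the start (fixed to the tray; all four seats are alike): outside 66 x 66, inside 58 x 58, rim 10 high, floor 4 thick (mm). Origin: centre of its underside, 12 above the table; axes as the tray's.
- tray: black storage tray on the left or right of the table, fixed: plate 84 x 300 x 12 with the four grey seats in a row along its y, 70 apart (y = +105, +35, -35, -105, x = 0); end plates 30 high. Seat floors 16, rims 22 above the table (mm). Origin: centre of its underside, on the table; x away from the robot, y left along the row; turned up to 0.25 rad.
- rack: aluminium rack, empty, fixed, on the other side from the tray: plate 90 x 300 x 12 with four built-in square seats like the tray's, centred at x = 0, y = +105, +35, -35, -105 from its origin: inside 58 x 58, floors 16, rims 22 above the table; end plates 30 high (mm). Origin: centre of its underside, on the table; x away from the robot, y left along the row; turned up to 0.25 rad.

How it is judged (in metres and radians):
At the end, for the whole second after the job is handed in: Each of the four rollers stands upright (within 0.1 rad), at rest, on the floor of its rack seat (height within 5 mm, within 16 mm of the seat's centre along each rack axis: anywhere inside the seat); its place in the rack, counted from the right, is the place of its tray seat counted from the left (((y of seat_slim in the frame of tray above 0.07 m and y of slim_center in the frame of rack between -0.121 and -0.089 m) or (y of seat_slim in the frame of tray between 0 and 0.07 m and y of slim_center in the frame of rack between -0.051 and -0.019 m) or (y of seat_slim in the frame of tray between -0.07 and 0 m and y of slim_center in the frame of rack between 0.019 and 0.051 m) or (y of seat_slim in the frame of tray below -0.07 m and y of slim_center in the frame of rack between 0.089 and 0.121 m)) and x of slim_center in the frame of rack between -0.016 and 0.016 m and z of slim_center in the frame of rack between 0.056 and 0.066 m and angle between each of slim_center, sleeve_center, flanged_center, short_center's own z axis and vertical below 0.1 rad and linear speed of each of slim, sleeve, flanged, short below 0.02 m/s and ((y of seat_sleeve in the frame of tray above 0.07 m and y of sleeve_center in the frame of rack between -0.121 and -0.089 m) or (y of seat_sleeve in the frame of tray between 0 and 0.07 m and y of sleeve_center in the frame of rack between -0.051 and -0.019 m) or (y of seat_sleeve in the frame of tray between -0.07 and 0 m and y of sleeve_center in the frame of rack between 0.019 and 0.051 m) or (y of seat_sleeve in the frame of tray below -0.07 m and y of sleeve_center in the frame of rack between 0.089 and 0.121 m)) and x of sleeve_center in the frame of rack between -0.016 and 0.016 m and z of sleeve_center in the frame of rack between 0.051 and 0.061 m and ((y of seat_flanged in the frame of tray above 0.07 m and y of flanged_center in the frame of rack between -0.121 and -0.089 m) or (y of seat_flanged in the frame of tray between 0 and 0.07 m and y of flanged_center in the frame of rack between -0.051 and -0.019 m) or (y of seat_flanged in the frame of tray between -0.07 and 0 m and y of flanged_center in the frame of rack between 0.019 and 0.051 m) or (y of seat_flanged in the frame of tray below -0.07 m and y of flanged_center in the frame of rack between 0.089 and 0.121 m)) and x of flanged_center in the frame of rack between -0.016 and 0.016 m and z of flanged_center in the frame of rack between 0.049 and 0.059 m and ((y of seat_short in the frame of tray above 0.07 m and y of short_center in the frame of rack between -0.121 and -0.089 m) or (y of seat_short in the frame of tray between 0 and 0.07 m and y of short_center in the frame of rack between -0.051 and -0.019 m) or (y of seat_short in the frame of tray between -0.07 and 0 m and y of short_center in the frame of rack between 0.019 and 0.051 m) or (y of seat_short in the frame of tray below -0.07 m and y of short_center in the frame of rack between 0.089 and 0.121 m)) and x of short_center in the frame of rack between -0.016 and 0.016 m and z of short_center in the frame of rack between 0.041 and 0.051 m); the robot touches nothing.
It fails at once if a roller is tipped over (leaning more than 0.8 rad) (angle between any of slim_center, sleeve_center, flanged_center, short_center's own z axis and vertical above 0.8 rad).
It fails at once if a roller is dropped or rammed into the rack (over 60 N between roller and rack) (contact force between any of slim, sleeve, flanged, short and rack above 60 N).
It also fails if it takes over 125 s, if anything falls off the work surface, if the arm or the gripper's body presses on something with over 40 N, if the wrist force passes 120 N, or if a joint passes its speed limit or range.

## Robot

A 7-joint arm with a two-finger parallel gripper is mounted at the origin on the work surface. World frame = base frame: x ahead of the robot, y to its left, z up, the work surface at z = 0. Lengths are in m, angles in degrees, forces in N, time in s.
With the tool pointing down it reaches from about 0.35 to 0.9 m from the base axis. Payload 7.2 kg.
Tool frame: the origin (TCP) lies midway between the tips of the shut fingers; the grasp point (between the pads) lies 19 mm behind it (manip.grip_point_offset is the distance from the TCP to the grasp point, in m); z points along the fingers, y is the direction in which the jaws open and shut (so a half turn about z gives the same grasp; the last joint's range is limited). The gripper opens to 85 mm and grips with 20 to 120 N. Pads are 22 mm wide; open, the fingers measure 114 mm over their backs; the gripper's body (76 mm by 85 mm) begins 54 mm behind the grasp point. The pads swing forward as they close: fully open they stand 13 mm farther back than shut.
Start: joints at [65.42, 23.554, -0.728, 91.456, 0.321, 64.991, -4.71], TCP at [0.221, -0.585, 0.231] pointing down, gripper open.
Joint ranges: [-169.25, 169.25], [-16.82, 113.86], [-84.01, 82.57], [7.8, 145.47], [-59.2, 239.2], [7.22, 106.19], [-163.78, 163.78]. Speed limits (degrees/s): [136.94, 136.94, 172.46, 172.46, 180, 180, 180].

## Interface

Orientations are given as a 3x3 rotation matrix whose columns are the frame's x, y, z axes.
In Python, from plant import manip gives the robot as it stands. The module is installed in compiled form; this text tells all that it offers.
- The arm moves only by the shell command python3 -m jog 'ROWS' [FORCE]. ROWS is JSON, one flat list of numbers, 7 for each row, row after row: the finger opening in m, from 0 to 0.0854, then the shift along the world's x, y, z in m, then the turn, a rotation vector about the world's x, y, z in rad. A call has 1 to 20 rows; each row is the pose to reach, as a shift and turn from the pose measured when the call began; what a row does not reach only later rows make up. A row lasts 1/10 s, in which the tool goes at most 50 mm and 8.59 degrees, less where a joint would pass 70% of its speed; a pose out of reach is approached as far as the arm can. A call with a gripper value outside its range is refused whole. The fingers move at their own pace and stop on an object; FORCE is the grip in N (left out, the last holds). Time passes only in rows, so rows that repeat a pose let the fingers close. It gives the time, the measured TCP pose, the force and the opening at its end, in the units of the state.
- manip.sense(): the state, without advancing time (a new reading comes with each control period).
- manip.snapshot(name): name is "scene" or "top" or "wrist"; returns the picture (420x560x3 uint8, red, green, blue); there is no depth.
- manip.calibration(name): a dict with "fx", "fy", "cx", "cy" (pixels), "rvec" (rotation vector, rad) and "tvec" (3), from world to camera coordinates, as OpenCV has them. Camera axes: x right, y down, z forward; pixel columns grow to the right and rows downward; lengths in m; the calibration is good to about 2 mm. A picture is of the moment at which its call begins: read the wrist's pose just before it. calibration takes no time and is no camera call; for the wrist camera it gives the pose at the moment of the call.
- manip.hand_in(): hands the job in, once; it reports no verdict.
The state is a dict: "clock": time; "joints": joint angles; "dq": joint speeds; "joint_torque": joint torques, N m; "tool_pos": TCP position; "tcp_rot": TCP orientation; "contact_force": force on the tool from outside, world axes, zero at the start; "torque": the same for the moment, N m; "opening": finger opening in m.
Only numpy, scipy, OpenCV 4.12 (cv2) and the standard library are available. Lean on these libraries where they do the work, as an engineer would, in place of code of your own. Each camera call takes 0.05 s, during which the arm holds its last target.

## Working session

There is one attempt and no reset: what is moved stays moved. The work goes in short steps, Python scripts to look and compute and a shell command to move; the robot and the scene stay as the last step left them, time stands still between calls to the robot, and variables do not carry over. Pictures are saved under pics/ and viewed, and the job is handed in when it is done.

```bash
mkdir -p pics; ls
python3 - <<'E'
from plant import manip
import cv2
print(manip.sense())
for n in ("scene","top"):
    im=manip.snapshot(n); cv2.imwrite(f"pics/{n}0.png",im[:,:,::-1]); print(n,manip.calibration(n))
print(manip.grip_point_offset)
E
```

```text
pics
{'clock': 0.0, 'joints': array([65.41992035, 23.60256824, -0.72731662, 91.50293996,  0.32054054,
       64.99060577, -4.70964279]), 'dq': array([ 0.04027342, -0.00298806, -0.12586216, -0.00717772, -0.02922801,
       -0.01828355,  0.10128921]), 'joint_torque': array([ 1.25845589e-03, -6.00622058e+01,  6.83005080e-01, -2.99406338e+01,
        1.38793630e-02,  1.07495603e-02, -9.91406978e-06]), 'tool_pos': array([ 0.22042171, -0.58431857,  0.23043335]), 'tcp_rot': array([[ 9.35611024e-01,  3.53031921e-01, -6.88978627e-04],
       [ 3.53032573e-01, -9.35609844e-01,  1.49043275e-03],
       [-1.18444849e-04, -1.63769721e-03, -9.99998652e-01]]), 'contact_force': array([-0.5832488 ,  0.69101089, -0.23207629]), 'torque': array([0.0249451 , 0.03946182, 0.03620438]), 'opening': 0.08542696164611774}
scene {'fx': 397.3836224273924, 'fy': 397.3836224273924, 'cx': 289.4959959955973, 'cy': 213.0824257823944, 'rvec': array([ 1.17864831,  2.12399069, -1.10671806]), 'tvec': array([ 0.27062608, -0.20050054,  1.31965512])}
top {'fx': 417.87341847794977, 'fy': 417.87341847794977, 'cx': 279.0582965428711, 'cy': 212.37163240311457, 'rvec': array([ 2.23283923, -2.16831876,  0.08271645]), 'tvec': array([-0.02156945,  0.52156624,  0.838875  ])}
0.0187
```

View pics/scene0.png

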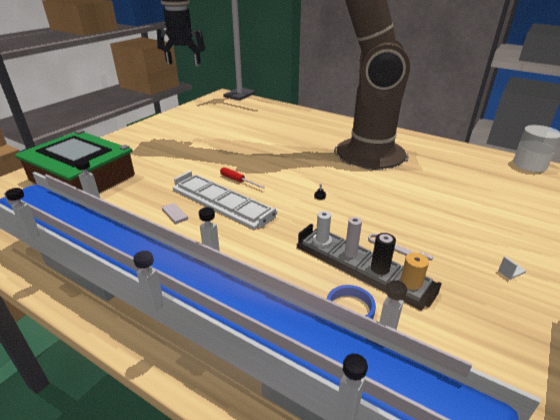

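View pics/top0.png

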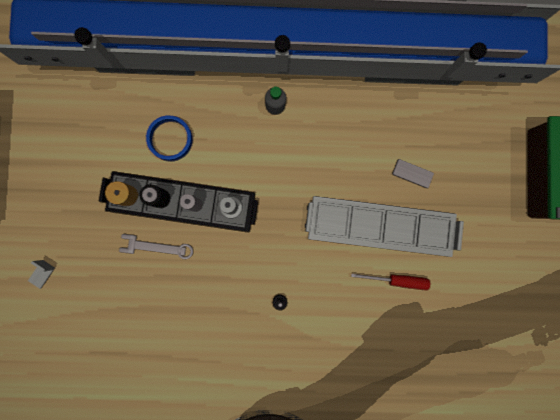

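The tray is on the left and holds, left to right, short (117,192), sleeve (150,195), slim (188,202) and flanged (230,207). The empty rack is on the right, from about (310,200) to (460,250). Next I'll zoom in.

Run:
```python
import cv2
im=cv2.imread("pics/top0.png")
cv2.imwrite("pics/ztray.png",cv2.resize(im[160:240,95:265],None,fx=4.6,fy=4.6,interpolation=cv2.INTER_CUBIC))
cv2.imwrite("pics/zrack.png",cv2.resize(im[185:265,300:470],None,fx=4.6,fy=4.6,interpolation=cv2.INTER_CUBIC))
```

```text
(no output)
```

View pics/ztray.png

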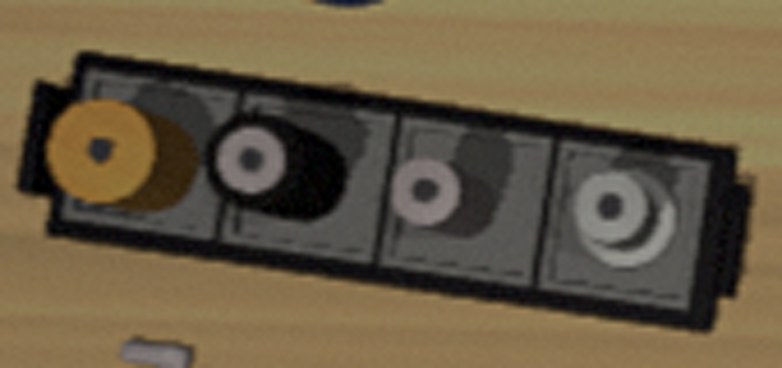

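View pics/zrack.png

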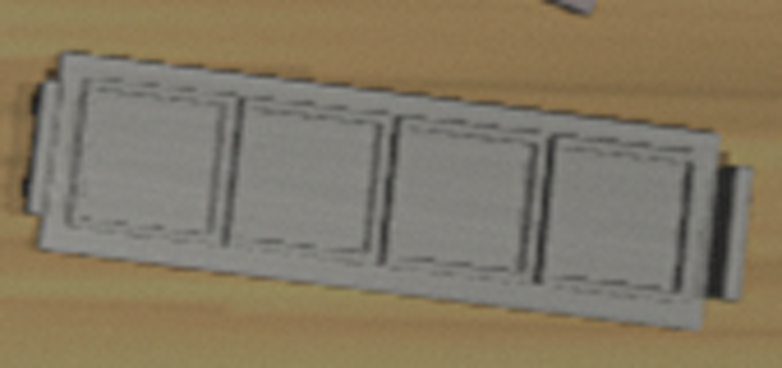

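```bash
cat > h.py <<'E'
import numpy as np, cv2
from plant import manip
def ray(cal,uv,z):
    R=cv2.Rodrigues(np.array(cal["rvec"]))[0]; t=np.array(cal["tvec"])
    c=-R.T@t; d=R.T@np.array([(uv[0]-cal["cx"])/cal["fx"],(uv[1]-cal["cy"])/cal["fy"],1])
    return c+d*(z-c[2])/d[2]
E
python3 - <<'E'
from h import *
cal=manip.calibration("top")
def o(p,off): return [(p[0]+.5)/4.6-.5+off[0],(p[1]+.5)/4.6-.5+off[1]]
T=(95,160);K=(300,185)
def frame(c,name):
    c=np.array(c); print(name,"sides",[round(float(np.linalg.norm(c[i]-c[(i+1)%4])),4) for i in range(4)])
    ce=c.mean(0)[:2]; y=(c[0]-c[1]+c[3]-c[2])[:2]; y/=np.linalg.norm(y); x=(c[0]-c[3]+c[1]-c[2])[:2]; x/=np.linalg.norm(x)
    a=np.arctan2(-y[0],y[1]); b=np.arctan2(x[1],x[0]); print("centre",ce.round(4),"yaw from y, x",a.round(3),b.round(3))
    return ce,a
rc,ra=frame([ray(cal,o(p,K),.012) for p in [(63,52),(718,132),(697,328),(40,248)]],"rack")
tc,ta=frame([ray(cal,o(p,T),.012) for p in [(80,52),(738,148),(712,331),(48,236)]],"tray")
def loc(p,ce,a): return np.array([[np.cos(a),np.sin(a)],[-np.sin(a),np.cos(a)]])@(p[:2]-ce)
for n,p,z in [("short",(101,152),.076),("sleeve",(251,159),.096),("slim",(425,190),.106),("flanged",(610,206),.092)]:
    q=ray(cal,o(p,T),z); print(n,q.round(4),"in tray",loc(q,tc,ta).round(4))
for y in (.105,.035,-.035,-.105):
    print("rack seat",y,(rc+y*np.array([-np.sin(ra),np.cos(ra)])).round(4))
# check: rack seat floors' centres
for p in [(148,158),(306,178),(462,198),(617,214)]:
    print(loc(ray(cal,o(p,K),.016),rc,ra).round(4))
R=manip.sense()["tcp_rot"]; print("tool y yaw",np.arctan2(R[1,1],R[0,1]))
E
```

```text
rack sides [0.2968, 0.0884, 0.2959, 0.0882]
centre [ 0.5007 -0.2193] yaw from y, x -0.092 -0.098
tray sides [0.2958, 0.0824, 0.2967, 0.083]
centre [0.5389 0.1958] yaw from y, x -0.114 -0.114
short [0.5466 0.3027 0.076 ] in tray [-0.0045  0.1071]
sleeve [0.5437 0.2355 0.096 ] in tray [0.0003 0.0399]
slim [0.5326 0.1635 0.106 ] in tray [-0.0026 -0.0329]
flanged [0.5295 0.0917 0.092 ] in tray [ 0.0025 -0.1045]
rack seat 0.105 [ 0.5103 -0.1148]
rack seat 0.035 [ 0.5039 -0.1845]
rack seat -0.035 [ 0.4975 -0.2542]
rack seat -0.105 [ 0.4911 -0.3239]
[0.0013 0.1055]
[0.001  0.0345]
[ 0.0006 -0.0357]
[ 0.0018 -0.1054]
tool y yaw -1.2099336084155792
```

The plate sizes and seat-floor centres agree with the given ones to 1–2 %. All rollers come out inside their seats. On the way I'll take a wrist view over the rack.

```bash
python3 -m jog '[0.085,0.01,0.013,0.002,0,0,0.04, 0.085,0.03,0.04,0.008,0,0,0.12, 0.085,0.055,0.07,0.016,0,0,0.21, 0.085,0.08,0.10,0.024,0,0,0.31, 0.085,0.105,0.137,0.032,0,0,0.42, 0.085,0.13,0.17,0.04,0,0,0.52, 0.085,0.155,0.20,0.045,0,0,0.62, 0.085,0.18,0.235,0.05,0,0,0.72, 0.085,0.205,0.267,0.055,0,0,0.82, 0.085,0.23,0.30,0.06,0,0,0.92, 0.085,0.25,0.326,0.065,0,0,1.0, 0.085,0.267,0.348,0.068,0,0,1.07, 0.085,0.277,0.361,0.07,0,0,1.1, 0.085,0.28,0.365,0.07,0,0,1.115, 0.085,0.28,0.365,0.07,0,0,1.115, 0.085,0.28,0.365,0.07,0,0,1.115]' 50
python3 - <<'E'
from h import *
s=manip.sense(); cal=manip.calibration("wrist"); im=manip.snapshot("wrist"); cv2.imwrite("pics/w1.png",im[:,:,::-1])
np.save("w1.npy",np.r_[cal["fx"],cal["fy"],cal["cx"],cal["cy"],cal["rvec"],cal["tvec"]])
print(s["tool_pos"],s["joints"].round(1)); 
R=s["tcp_rot"];print("yaw",np.arctan2(R[1,1],R[0,1]),R[:,2])
E
```

```text
clock: 1.7
tool_pos: [0.4995, -0.2207, 0.3002]
tcp_rot: [[0.097, 0.995, -0.003], [0.995, -0.097, -0.0], [-0.001, -0.002, -1.0]]
contact_force: [0.6, 0.5, 0.5]
opening: 0.0848
[ 0.49948136 -0.22070519  0.30016563] [ 38.4  14.7 -24.2  95.7   6.4  71.1   7.2]
yaw -0.0975641050535578 [-2.51995183e-03 -4.44111236e-04 -9.99996726e-01]
```

View pics/w1.png

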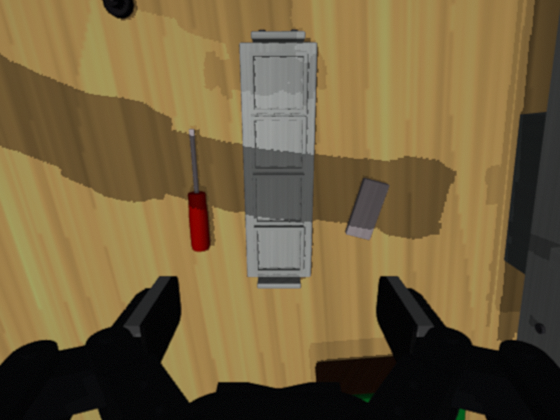

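The wrist picture shows the whole rack. Its plate runs from (241,43)-(316,43) at the left end to (249,276)-(311,276) at the right end, so I can compare it with the top view.

Run:
```python
from h import *
v=np.load("w1.npy"); cal=dict(fx=v[0],fy=v[1],cx=v[2],cy=v[3],rvec=v[4:7],tvec=v[7:10])
c=np.array([ray(cal,p,.012) for p in [(316,43),(311,276),(248.5,276),(241,43)]])
print(c.round(4),c.mean(0).round(4),[np.linalg.norm(c[i]-c[(i+1)%4]).round(4) for i in range(4)])
y=c[0]-c[1]+c[3]-c[2]; print("yaw",np.arctan2(-y[0],y[1]))
for p in [(280,83),(279.5,142),(279,197),(280,247)]: print(ray(cal,p,.016).round(4))
```

```text
[[ 0.5567 -0.0795  0.012 ]
 [ 0.5304 -0.3754  0.012 ]
 [ 0.4427 -0.3669  0.012 ]
 [ 0.471  -0.0711  0.012 ]] [ 0.5002 -0.2232  0.012 ] [np.float64(0.297), np.float64(0.0881), np.float64(0.2971), np.float64(0.0861)]
yaw -0.09192353542393228
[ 0.5114 -0.1184  0.016 ]
[ 0.5042 -0.1861  0.016 ]
[ 0.4968 -0.2557  0.016 ]
[ 0.4914 -0.3255  0.016 ]
```

Both views agree to about 3 mm, so I'll use the mean. Next is the same kind of view over the tray.

```bash
python3 -m jog '[0.085,0.001,0.01,0,0,0,0, 0.085,0.003,0.03,0,0,0,0, 0.085,0.006,0.06,0,0,0,-0.005, 0.085,0.009,0.09,0,0,0,-0.005, 0.085,0.012,0.125,0,0,0,-0.01, 0.085,0.015,0.16,0,0,0,-0.01, 0.085,0.019,0.195,0,0,0,-0.01, 0.085,0.022,0.23,0,0,0,-0.015, 0.085,0.025,0.265,0,0,0,-0.015, 0.085,0.028,0.30,0,0,0,-0.015, 0.085,0.032,0.335,0,0,0,-0.017, 0.085,0.035,0.365,0,0,0,-0.017, 0.085,0.037,0.39,0,0,0,-0.017, 0.085,0.039,0.405,0,0,0,-0.017, 0.085,0.04,0.415,0,0,0,-0.017, 0.085,0.04,0.417,0,0,0,-0.017, 0.085,0.04,0.417,0,0,0,-0.017]'
python3 - <<'E'
from h import *
s=manip.sense(); cal=manip.calibration("wrist"); im=manip.snapshot("wrist"); cv2.imwrite("pics/w2.png",im[:,:,::-1])
cv2.imwrite("pics/w2z.png",cv2.resize(im[:300,200:380,::-1],None,fx=2,fy=2,interpolation=cv2.INTER_CUBIC))
np.save("w2.npy",np.r_[cal["fx"],cal["fy"],cal["cx"],cal["cy"],cal["rvec"],cal["tvec"]])
print(s["tool_pos"],s["joints"].round(1)); 
R=s["tcp_rot"];print("yaw",np.arctan2(R[1,1],R[0,1]),R[:,2])
E
```

```text
clock: 3.45
tool_pos: [0.5396, 0.1953, 0.3001]
tcp_rot: [[0.116, 0.993, -0.003], [0.993, -0.116, -0.001], [-0.001, -0.002, -1.0]]
contact_force: [0.4, -0.9, 0.5]
opening: 0.0848
[0.53959081 0.19528449 0.30008999] [  2.9  19.6 -36.2  91.3  11.9  73.1 -41.9]
yaw -0.11583834497141003 [-2.62452398e-03 -9.75680577e-04 -9.99996080e-01]
```

View pics/w2z.png

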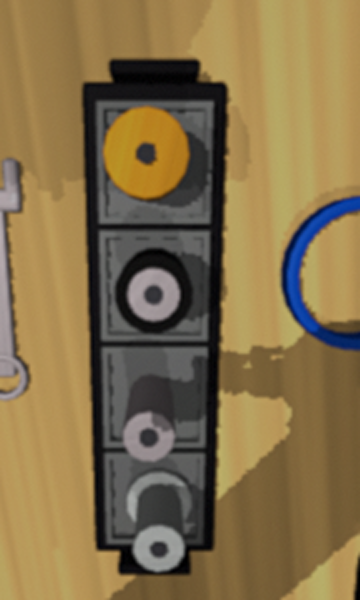

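Run:
```python
from h import *
v=np.load("w2.npy"); cal=dict(fx=v[0],fy=v[1],cx=v[2],cy=v[3],rvec=v[4:7],tvec=v[7:10])
for n,p,z in [("short",(147,152.5),.076),("sleeve",(154,294),.096),("slim",(148.5,437),.106),("flanged",(158.5,549),.092)]:
    print(n,ray(cal,(p[0]/2+200,p[1]/2),z).round(4))
```

```text
short [0.547  0.3003 0.076 ]
sleeve [0.5427 0.2325 0.096 ]
slim [0.5314 0.1608 0.106 ]
flanged [0.5283 0.0886 0.092 ]
```

The tops match the top view to 3 mm, so I'll use the mean. First pick is the short roller, with the TCP to z≈0.041.

```bash
python3 -m jog '[0.085,0.001,0.015,-0.01,0,0,0, 0.085,0.003,0.04,-0.025,0,0,0, 0.085,0.005,0.065,-0.045,0,0,0, 0.085,0.006,0.088,-0.065,0,0,0, 0.085,0.0075,0.102,-0.085,0,0,0, 0.085,0.0075,0.106,-0.105,0,0,0, 0.085,0.0075,0.106,-0.13,0,0,0, 0.085,0.0075,0.106,-0.155,0,0,0, 0.085,0.0075,0.106,-0.18,0,0,0, 0.085,0.0075,0.106,-0.205,0,0,0, 0.085,0.0075,0.106,-0.225,0,0,0, 0.085,0.0075,0.106,-0.24,0,0,0, 0.085,0.0075,0.106,-0.252,0,0,0, 0.085,0.0075,0.106,-0.258,0,0,0, 0.085,0.0075,0.106,-0.259,0,0,0, 0.085,0.0075,0.106,-0.259,0,0,0]' 50
python3 - <<'E'
from h import *
for n in ("scene","top"):
    im=manip.snapshot(n); cv2.imwrite(f"pics/{n}1.png",im[:,:,::-1])
im=cv2.imread("pics/scene1.png");cv2.imwrite("pics/scene1z.png",cv2.resize(im[150:310,260:460],None,fx=3.5,fy=3.5))
E
```

```text
clock: 5.1
tool_pos: [0.5475, 0.3011, 0.0417]
tcp_rot: [[0.116, 0.993, -0.002], [0.993, -0.116, -0.001], [-0.001, -0.002, -1.0]]
contact_force: [0.7, 0.1, 0.2]
opening: 0.0851
```

View pics/scene1z.png

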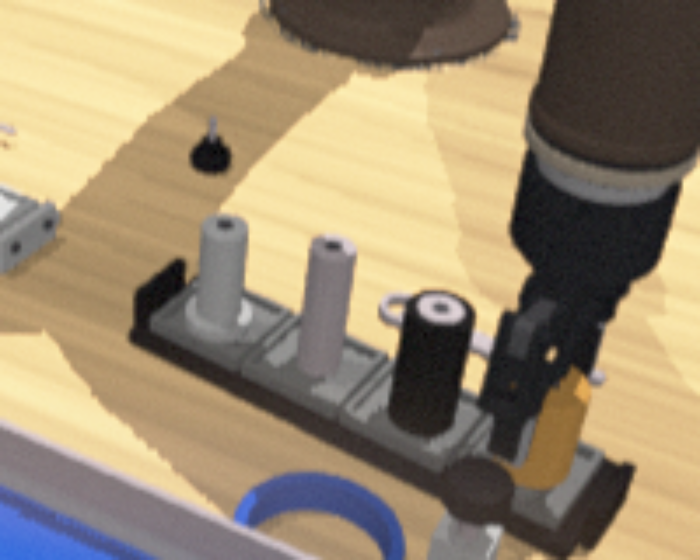

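The scene view shows the near finger in front (+x, down-left) of the brass roller with the roller upright between the jaws. Closing now and testing with a small lift.

```bash
python3 -m jog '[0.06,0,0,0,0,0,0, 0.05,0,0,0,0,0,0, 0.045,0,0,0,0,0,0, 0.03,0,0,0,0,0,0, 0.03,0,0,0,0,0,0, 0.03,0,0,0,0,0,0, 0.03,0,0,0,0,0,0, 0.03,0,0,0,0,0,0]' 50; python3 -m jog '[0.03,0,0,0.002,0,0,0, 0.03,0,0,0.008,0,0,0, 0.03,0,0,0.015,0,0,0, 0.03,0,0,0.02,0,0,0, 0.03,0,0,0.02,0,0,0]'
python3 - <<'E'
from h import *
im=manip.snapshot("scene"); cv2.imwrite("pics/scene2z.png",cv2.resize(im[150:310,260:460,::-1],None,fx=3.5,fy=3.5))
im=manip.snapshot("wrist"); cv2.imwrite("pics/w3.png",im[:,:,::-1])
E
```

```text
clock: 6.0
tool_pos: [0.5475, 0.3015, 0.0425]
tcp_rot: [[0.116, 0.993, -0.001], [0.993, -0.116, -0.0], [-0.001, -0.001, -1.0]]
contact_force: [-1.9, -1.2, 4.7]
opening: 0.0431
clock: 6.5
tool_pos: [0.5481, 0.3018, 0.0636]
tcp_rot: [[0.116, 0.993, 0.0], [0.993, -0.116, 0.0], [0.0, 0.0, -1.0]]
contact_force: [0.4, 0.4, -3.3]
opening: 0.0432
```

View pics/scene2z.png

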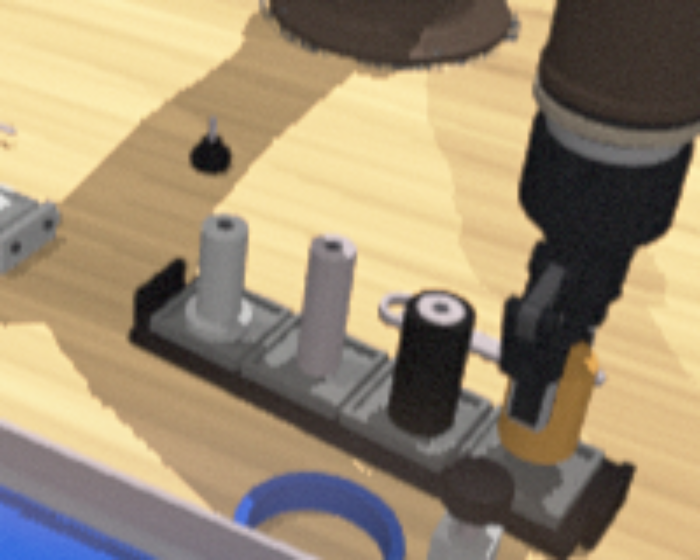

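View pics/w3.png

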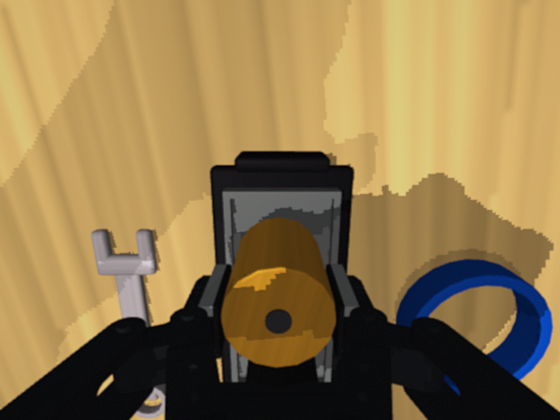

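The brass roller is held upright and clear of its seat, with its top hole at (278,321). The opening of 43 mm and the load of −3.3 N both fit. Next I'll check the offset in the hand, then carry it over.

```bash
python3 - <<'E'
from h import *
print(ray(manip.calibration("wrist"),(278,321),.097), manip.sense()["tool_pos"])
E
python3 -m jog '[0.03,0,0,0.005,0,0,0, 0.03,0,0,0.02,0,0,0, 0.03,0,0,0.045,0,0,0, 0.03,0,0,0.07,0,0,0, 0.03,0,0,0.095,0,0,0, 0.03,0,0,0.115,0,0,0, 0.03,-0.001,-0.01,0.127,0,0,0, 0.03,-0.002,-0.025,0.13,0,0,0, 0.03,-0.004,-0.045,0.13,0,0,0, 0.03,-0.006,-0.07,0.13,0,0,0, 0.03,-0.009,-0.1,0.13,0,0,0, 0.03,-0.012,-0.13,0.13,0,0,0, 0.03,-0.015,-0.16,0.13,0,0,0, 0.03,-0.017,-0.19,0.13,0,0,0.01, 0.03,-0.02,-0.22,0.13,0,0,0.01, 0.03,-0.023,-0.25,0.13,0,0,0.02, 0.03,-0.025,-0.28,0.13,0,0,0.02, 0.03,-0.027,-0.3,0.13,0,0,0.02, 0.03,-0.029,-0.315,0.13,0,0,0.02, 0.03,-0.03,-0.32,0.13,0,0,0.02]'
```

```text
[0.54805652 0.30042575 0.097     ] [0.54760934 0.30143591 0.06270453]
clock: 8.6
tool_pos: [0.5161, -0.0221, 0.1918]
tcp_rot: [[0.1, 0.995, -0.003], [0.995, -0.1, -0.002], [-0.002, -0.003, -1.0]]
contact_force: [0.2, -0.0, -4.2]
opening: 0.0429
```

```bash
python3 -m jog '[0.03,-0.001,-0.01,0,0,0,0, 0.03,-0.002,-0.025,0,0,0,0, 0.03,-0.004,-0.05,0,0,0,0, 0.03,-0.006,-0.08,0,0,0,0.005, 0.03,-0.009,-0.11,0,0,0,0.005, 0.03,-0.011,-0.14,0,0,0,0.007, 0.03,-0.014,-0.17,0,0,0,0.007, 0.03,-0.017,-0.20,0,0,0,0.007, 0.03,-0.02,-0.23,0,0,0,0.007, 0.03,-0.022,-0.26,-0.005,0,0,0.007, 0.03,-0.024,-0.283,-0.02,0,0,0.007, 0.03,-0.025,-0.297,-0.04,0,0,0.007, 0.03,-0.025,-0.303,-0.06,0,0,0.007, 0.03,-0.025,-0.3035,-0.08,0,0,0.007, 0.03,-0.025,-0.3035,-0.1,0,0,0.007, 0.03,-0.025,-0.3035,-0.115,0,0,0.007, 0.03,-0.025,-0.3035,-0.12,0,0,0.007, 0.03,-0.025,-0.3035,-0.12,0,0,0.007]'
python3 - <<'E'
from h import *
print(manip.sense()["tool_pos"])
im=manip.snapshot("scene"); cv2.imwrite("pics/scene3z.png",cv2.resize(im[100:260,120:320,::-1],None,fx=3.5,fy=3.5))
im=manip.snapshot("wrist"); cv2.imwrite("pics/w4.png",im[:,:,::-1])
E
```

```text
clock: 10.4
tool_pos: [0.4908, -0.3252, 0.0712]
tcp_rot: [[0.093, 0.996, -0.004], [0.996, -0.093, -0.001], [-0.001, -0.004, -1.0]]
contact_force: [-0.5, -0.8, -4.9]
opening: 0.0429
[ 0.49078532 -0.32524069  0.07119323]
```

View pics/scene3z.png

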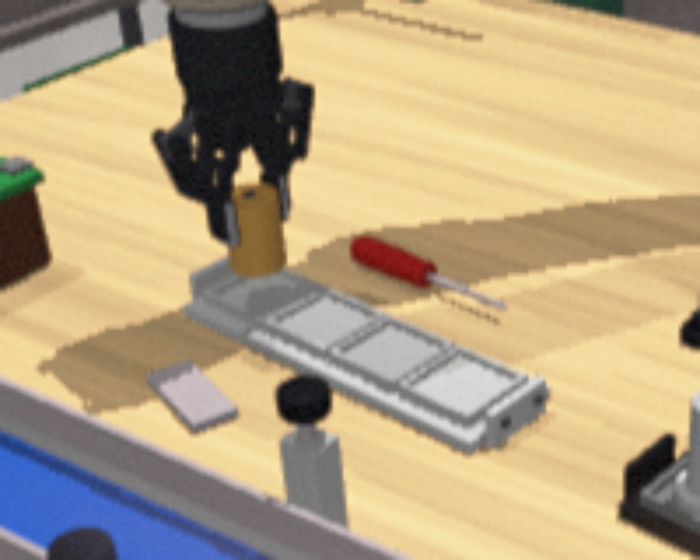

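View pics/w4.png

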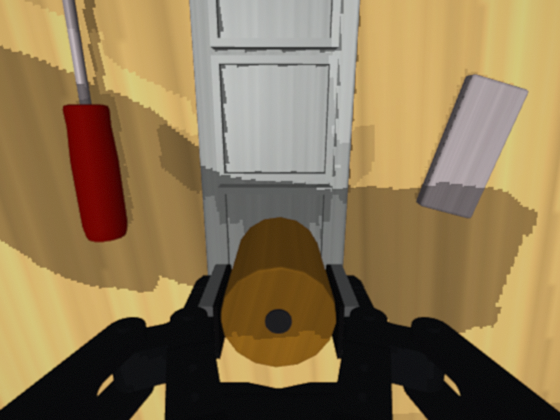

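The brass roller is over the right-end seat, upright and laterally centred (roller at column 278, rack edges about 207 and 345). One ray check along the row comes before lowering.

```bash
python3 - <<'E'
from h import *
c=manip.calibration("wrist")
for p,z in [((275,181),.022),((276,119),.016),((278,321),.105)]: print(p,ray(c,p,z).round(4))
E
python3 -m jog '[0.03,0,0,-0.005,0,0,0, 0.03,0,0,-0.01,0,0,0, 0.03,0,0,-0.015,0,0,0, 0.03,0,0,-0.02,0,0,0, 0.03,0,0,-0.023,0,0,0, 0.03,0,0,-0.025,0,0,0, 0.03,0,0,-0.026,0,0,0, 0.03,0,0,-0.026,0,0,0]'
```

```text
(275, 181) [ 0.4935 -0.2915  0.022 ]
(276, 119) [ 0.4973 -0.2573  0.016 ]
(278, 321) [ 0.492 -0.328  0.105]
clock: 11.3
tool_pos: [0.4917, -0.3257, 0.0465]
tcp_rot: [[0.093, 0.996, -0.002], [0.996, -0.093, -0.002], [-0.002, -0.002, -1.0]]
contact_force: [-1.1, -0.4, -3.9]
opening: 0.0432
```

```bash
python3 -m jog '[0.03,0,0,-0.001,0,0,0, 0.03,0,0,-0.002,0,0,0, 0.03,0,0,-0.003,0,0,0, 0.03,0,0,-0.003,0,0,0, 0.03,0,0,-0.003,0,0,0]'; python3 -m jog '[0.03,0,0,-0.001,0,0,0, 0.03,0,0,-0.0015,0,0,0, 0.03,0,0,-0.0015,0,0,0]'
```

```text
clock: 11.8
tool_pos: [0.4917, -0.3257, 0.0435]
tcp_rot: [[0.093, 0.996, -0.002], [0.996, -0.093, -0.002], [-0.002, -0.002, -1.0]]
contact_force: [-0.4, -0.3, -3.4]
opening: 0.0425
clock: 12.1
tool_pos: [0.4919, -0.3259, 0.0426]
tcp_rot: [[0.093, 0.996, -0.002], [0.996, -0.093, -0.003], [-0.003, -0.001, -1.0]]
contact_force: [-1.9, 1.4, 3.0]
opening: 0.0427
```

The floor is felt (force went from −3.4 to +3 N at z=0.0426, as expected). I'll release gently and rise.

```bash
python3 -m jog '[0.046,0,0,0,0,0,0, 0.05,0,0,0,0,0,0, 0.06,0,0,0,0,0,0, 0.075,0,0,0,0,0,0, 0.085,0,0,0,0,0,0, 0.085,0,0,0,0,0,0, 0.085,0,0,0.01,0,0,0, 0.085,0,0,0.03,0,0,0, 0.085,0,0,0.055,0,0,0, 0.085,0,0,0.085,0,0,0, 0.085,0,0,0.11,0,0,0, 0.085,0,0,0.13,0,0,0, 0.085,0,0,0.14,0,0,0, 0.085,0,0,0.14,0,0,0]'
python3 - <<'E'
from h import *
im=manip.snapshot("top"); cv2.imwrite("pics/top4z.png",cv2.resize(im[160:270,95:475,::-1],None,fx=2.1,fy=2.1))
im=manip.snapshot("scene"); cv2.imwrite("pics/scene4z.png",cv2.resize(im[100:260,120:320,::-1],None,fx=3.5,fy=3.5))
E
```

```text
clock: 13.5
tool_pos: [0.4925, -0.3262, 0.1843]
tcp_rot: [[0.093, 0.996, 0.001], [0.996, -0.093, -0.004], [-0.004, 0.001, -1.0]]
contact_force: [-0.7, -0.3, -1.0]
opening: 0.0848
```

View pics/scene4z.png

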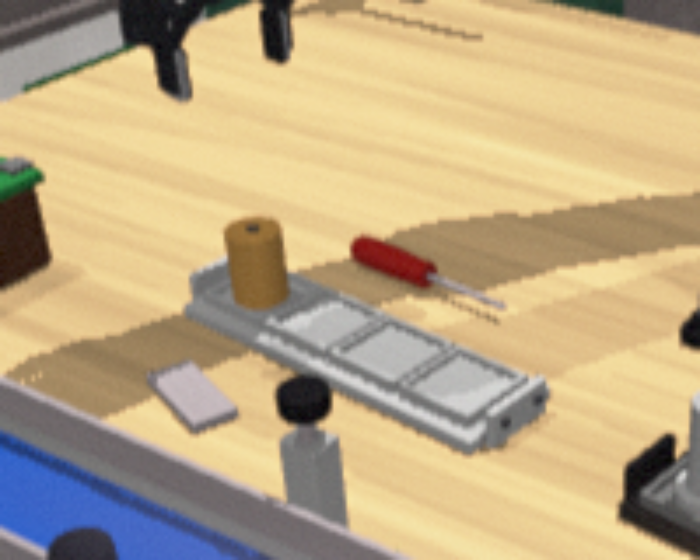

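The short roller stands upright in the right-end seat. Next is the sleeve roller.

```bash
python3 -m jog '[0.085,0.001,0.01,0.003,0,0,0, 0.085,0.002,0.03,0.006,0,0,0, 0.085,0.005,0.06,0.01,0,0,0, 0.085,0.008,0.095,0.015,0,0,0, 0.085,0.011,0.13,0.015,0,0,0, 0.085,0.015,0.165,0.015,0,0,-0.01, 0.085,0.018,0.20,0.015,0,0,-0.01, 0.085,0.021,0.235,0.015,0,0,-0.01, 0.085,0.025,0.27,0.015,0,0,-0.01, 0.085,0.028,0.305,0.015,0,0,-0.02, 0.085,0.031,0.34,0.015,0,0,-0.02, 0.085,0.034,0.375,0.015,0,0,-0.02, 0.085,0.037,0.41,0.015,0,0,-0.02, 0.085,0.04,0.445,0.015,0,0,-0.02, 0.085,0.043,0.48,0.015,0,0,-0.02, 0.085,0.046,0.51,0.015,0,0,-0.022, 0.085,0.048,0.535,0.015,0,0,-0.022, 0.085,0.05,0.55,0.01,0,0,-0.022, 0.085,0.051,0.558,0,0,0,-0.022, 0.085,0.051,0.56,-0.005,0,0,-0.022]'
python3 - <<'E'
from h import *
print(manip.sense()["tool_pos"])
im=manip.snapshot("wrist"); cv2.imwrite("pics/w5.png",im[:,:,::-1])
E
```

```text
clock: 15.6
tool_pos: [0.5414, 0.2346, 0.1753]
tcp_rot: [[0.114, 0.993, -0.004], [0.993, -0.114, -0.003], [-0.004, -0.004, -1.0]]
contact_force: [-0.0, -0.2, -0.4]
opening: 0.0847
[0.54139687 0.2345901  0.17531242]
```

View pics/w5.png

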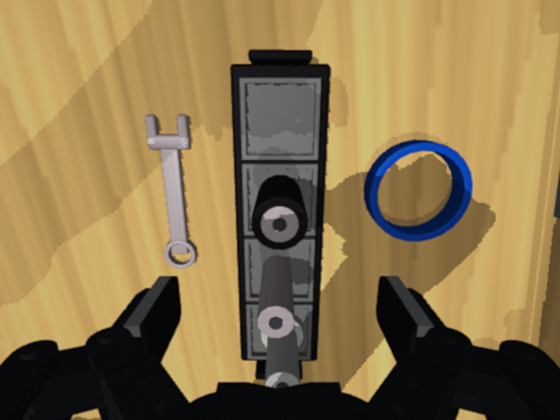

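The sleeve roller's top is at (280,224), midway between the fingers. A ray check, then descent to z≈0.053.

```bash
python3 - <<'E'
from h import *
c=manip.calibration("wrist")
for p,z in [((280,224),.096),((275.5,323),.106),((283,382),.092)]: print(ray(c,p,z).round(4))
print(manip.sense()["tool_pos"])
E
python3 -m jog '[0.085,0.001,0,-0.008,0,0,0, 0.085,0.001,0,-0.025,0,0,0, 0.085,0.001,0,-0.05,0,0,0, 0.085,0.001,0,-0.075,0,0,0, 0.085,0.001,0,-0.095,0,0,0, 0.085,0.001,0,-0.11,0,0,0, 0.085,0.001,0,-0.119,0,0,0, 0.085,0.001,0,-0.122,0,0,0, 0.085,0.001,0,-0.122,0,0,0, 0.06,0.001,0,-0.122,0,0,0, 0.045,0.001,0,-0.122,0,0,0, 0.03,0.001,0,-0.122,0,0,0, 0.03,0.001,0,-0.122,0,0,0, 0.03,0.001,0,-0.122,0,0,0, 0.03,0.001,0,-0.122,0,0,0, 0.03,0.001,0,-0.122,0,0,0, 0.03,0.001,0,-0.122,0,0,0]' 50
python3 -m jog '[0.03,0,0,0.002,0,0,0, 0.03,0,0,0.008,0,0,0, 0.03,0,0,0.015,0,0,0, 0.03,0,0,0.02,0,0,0, 0.03,0,0,0.02,0,0,0]'
python3 - <<'E'
from h import *
im=manip.snapshot("wrist"); cv2.imwrite("pics/w6.png",im[:,:,::-1])
E
```

```text
[0.5425 0.2317 0.096 ]
[0.531  0.1599 0.106 ]
[0.5291 0.0929 0.092 ]
[0.54132843 0.23375016 0.17473749]
clock: 17.35
tool_pos: [0.5427, 0.234, 0.0534]
tcp_rot: [[0.115, 0.993, -0.004], [0.993, -0.115, -0.004], [-0.004, -0.004, -1.0]]
contact_force: [-0.9, -1.2, 6.6]
opening: 0.0391
clock: 17.85
tool_pos: [0.5431, 0.2342, 0.0744]
tcp_rot: [[0.115, 0.993, -0.003], [0.993, -0.115, -0.003], [-0.003, -0.003, -1.0]]
contact_force: [0.7, -0.0, -2.7]
opening: 0.0391
```

View pics/w6.png

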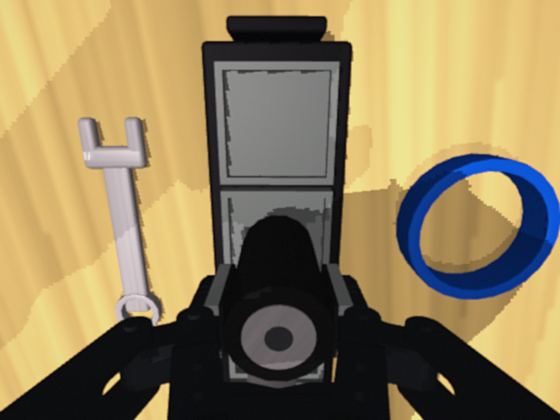

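The sleeve is held upright (load −2.7 N, 39 mm). Carrying it to second from right.

```bash
python3 -m jog '[0.03,0,0,0.005,0,0,0, 0.03,0,0,0.02,0,0,0, 0.03,0,0,0.045,0,0,0, 0.03,0,0,0.07,0,0,0, 0.03,0,0,0.095,0,0,0, 0.03,0,-0.003,0.112,0,0,0, 0.03,-0.001,-0.015,0.12,0,0,0, 0.03,-0.003,-0.035,0.12,0,0,0, 0.03,-0.006,-0.065,0.12,0,0,0, 0.03,-0.009,-0.095,0.12,0,0,0, 0.03,-0.012,-0.13,0.12,0,0,0.005, 0.03,-0.015,-0.165,0.12,0,0,0.01, 0.03,-0.019,-0.20,0.12,0,0,0.01, 0.03,-0.022,-0.235,0.12,0,0,0.015, 0.03,-0.025,-0.27,0.12,0,0,0.02, 0.03,-0.028,-0.30,0.12,0,0,0.02, 0.03,-0.031,-0.33,0.12,0,0,0.022, 0.03,-0.033,-0.355,0.12,0,0,0.022, 0.03,-0.035,-0.37,0.12,0,0,0.022, 0.03,-0.036,-0.38,0.12,0,0,0.022]'
```

```text
clock: 19.9
tool_pos: [0.5057, -0.1482, 0.1938]
tcp_rot: [[0.095, 0.995, -0.004], [0.995, -0.095, -0.004], [-0.004, -0.004, -1.0]]
contact_force: [0.1, 0.2, -3.2]
opening: 0.039
```

```bash
python3 -m jog '[0.03,-0.001,-0.012,0,0,0,0, 0.03,-0.003,-0.03,0,0,0,0, 0.03,-0.005,-0.055,0,0,0,0, 0.03,-0.007,-0.08,0,0,0,0, 0.03,-0.008,-0.098,-0.01,0,0,0, 0.03,-0.0085,-0.106,-0.025,0,0,0, 0.03,-0.0085,-0.1075,-0.045,0,0,0, 0.03,-0.0085,-0.1075,-0.07,0,0,0, 0.03,-0.0085,-0.1075,-0.09,0,0,0, 0.03,-0.0085,-0.1075,-0.107,0,0,0, 0.03,-0.0085,-0.1075,-0.117,0,0,0, 0.03,-0.0085,-0.1075,-0.119,0,0,0, 0.03,-0.0085,-0.1075,-0.119,0,0,0]'
python3 - <<'E'
from h import *
print(manip.sense()["tool_pos"])
im=manip.snapshot("wrist"); cv2.imwrite("pics/w7.png",im[:,:,::-1])
E
```

```text
clock: 21.2
tool_pos: [0.4973, -0.2551, 0.0745]
tcp_rot: [[0.095, 0.996, -0.005], [0.996, -0.095, -0.003], [-0.004, -0.004, -1.0]]
contact_force: [0.2, -0.7, -3.1]
opening: 0.039
[ 0.49729008 -0.25508532  0.07449453]
```

View pics/w7.png

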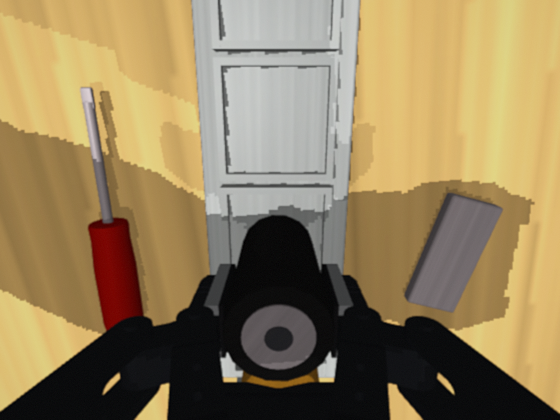

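It sits over the second seat from the right, with the seat boundary at row ~183 as in the tray grasp. Lowering.

```bash
python3 -m jog '[0.03,0,0,-0.005,0,0,0, 0.03,0,0,-0.01,0,0,0, 0.03,0,0,-0.014,0,0,0, 0.03,0,0,-0.017,0,0,0, 0.03,0,0,-0.018,0,0,0, 0.03,0,0,-0.019,0,0,0, 0.03,0,0,-0.02,0,0,0, 0.03,0,0,-0.02,0,0,0, 0.03,0,0,-0.02,0,0,0]'; python3 -m jog '[0.03,0,0,-0.0005,0,0,0, 0.03,0,0,-0.001,0,0,0, 0.03,0,0,-0.001,0,0,0]'
```

```text
clock: 22.15
tool_pos: [0.4978, -0.2554, 0.0552]
tcp_rot: [[0.095, 0.995, -0.004], [0.995, -0.095, -0.004], [-0.004, -0.003, -1.0]]
contact_force: [0.3, 0.2, -3.5]
opening: 0.0391
clock: 22.45
tool_pos: [0.4977, -0.2554, 0.0542]
tcp_rot: [[0.095, 0.995, -0.004], [0.995, -0.095, -0.004], [-0.004, -0.003, -1.0]]
contact_force: [-0.4, -0.6, -3.1]
opening: 0.0389
```

```bash
python3 -m jog '[0.03,0,0,-0.0005,0,0,0, 0.03,0,0,-0.001,0,0,0, 0.03,0,0,-0.001,0,0,0]'
```

```text
clock: 22.75
tool_pos: [0.4978, -0.2554, 0.0535]
tcp_rot: [[0.095, 0.995, -0.004], [0.995, -0.095, -0.004], [-0.004, -0.003, -1.0]]
contact_force: [-1.4, 1.1, 2.3]
opening: 0.0384
```

Contact at the expected z=0.0535. Releasing and rising.

```bash
python3 -m jog '[0.042,0,0,0,0,0,0, 0.047,0,0,0,0,0,0, 0.06,0,0,0,0,0,0, 0.075,0,0,0,0,0,0, 0.085,0,0,0,0,0,0, 0.085,0,0,0,0,0,0, 0.085,0,0,0.01,0,0,0, 0.085,0,0,0.03,0,0,0, 0.085,0,0,0.055,0,0,0, 0.085,0,0,0.085,0,0,0, 0.085,0,0,0.11,0,0,0, 0.085,0,0,0.13,0,0,0, 0.085,0,0,0.135,0,0,0, 0.085,0,0,0.135,0,0,0]'
python3 - <<'E'
from h import *
print(manip.sense()["tool_pos"])
im=manip.snapshot("scene"); cv2.imwrite("pics/scene5z.png",cv2.resize(im[100:260,120:320,::-1],None,fx=3.5,fy=3.5))
E
```

```text
clock: 24.15
tool_pos: [0.4981, -0.2556, 0.1894]
tcp_rot: [[0.095, 0.995, -0.002], [0.995, -0.095, -0.005], [-0.005, -0.002, -1.0]]
contact_force: [0.7, 0.1, -0.8]
opening: 0.085
[ 0.49807409 -0.25562179  0.18935485]
```

View pics/scene5z.png

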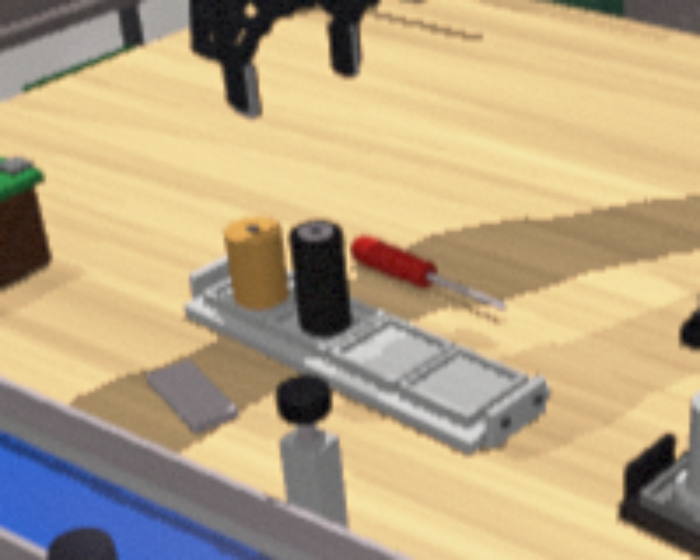

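Sleeve and short both stand upright in their seats. Next is the slim roller at (0.532, 0.161), with the TCP to z≈0.061.

```bash
python3 -m jog '[0.085,0.001,0.01,0.002,0,0,0, 0.085,0.002,0.03,0.003,0,0,0, 0.085,0.005,0.06,0.003,0,0,0, 0.085,0.008,0.095,0.003,0,0,0, 0.085,0.01,0.13,0.003,0,0,-0.005, 0.085,0.013,0.165,0.003,0,0,-0.01, 0.085,0.016,0.20,0.003,0,0,-0.01, 0.085,0.019,0.235,0.003,0,0,-0.015, 0.085,0.022,0.27,0.003,0,0,-0.015, 0.085,0.025,0.305,0.003,0,0,-0.02, 0.085,0.028,0.34,0.003,0,0,-0.02, 0.085,0.03,0.37,0.003,0,0,-0.02, 0.085,0.032,0.395,0.002,0,0,-0.02, 0.085,0.034,0.41,0,0,0,-0.02, 0.085,0.034,0.417,0,0,0,-0.02, 0.085,0.034,0.417,0,0,0,-0.02]'
python3 - <<'E'
from h import *
print(manip.sense()["tool_pos"])
im=manip.snapshot("wrist"); cv2.imwrite("pics/w8.png",im[:,:,::-1])
E
```

```text
clock: 25.8
tool_pos: [0.531, 0.162, 0.1877]
tcp_rot: [[0.114, 0.994, -0.005], [0.994, -0.114, -0.004], [-0.005, -0.005, -1.0]]
contact_force: [0.3, -1.0, -0.7]
opening: 0.0853
[0.53098848 0.16204201 0.18766813]
```

View pics/w8.png

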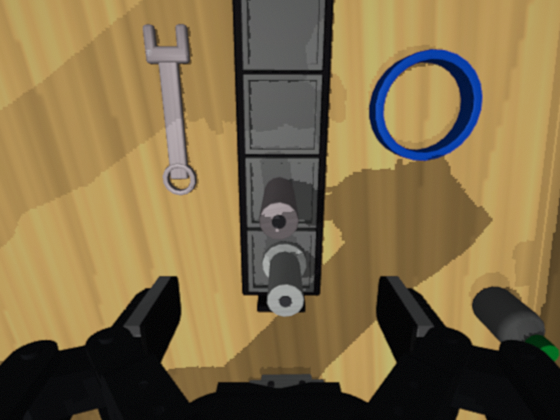

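The slim roller's top is at (279,221), centred between the fingers. Descend and grip.

```bash
python3 -m jog '[0.085,0.001,0,-0.008,0,0,0, 0.085,0.001,0,-0.025,0,0,0, 0.085,0.001,0,-0.05,0,0,0, 0.085,0.001,-0.0005,-0.075,0,0,0, 0.085,0.001,-0.0005,-0.098,0,0,0, 0.085,0.001,-0.0005,-0.115,0,0,0, 0.085,0.001,-0.0005,-0.124,0,0,0, 0.085,0.001,-0.0005,-0.127,0,0,0, 0.085,0.001,-0.0005,-0.127,0,0,0, 0.06,0.001,-0.0005,-0.127,0,0,0, 0.045,0.001,-0.0005,-0.127,0,0,0, 0.035,0.001,-0.0005,-0.127,0,0,0, 0.02,0.001,-0.0005,-0.127,0,0,0, 0.02,0.001,-0.0005,-0.127,0,0,0, 0.02,0.001,-0.0005,-0.127,0,0,0, 0.02,0.001,-0.0005,-0.127,0,0,0, 0.02,0.001,-0.0005,-0.127,0,0,0, 0.02,0.001,-0.0005,-0.127,0,0,0]' 50
python3 -m jog '[0.02,0,0,0.002,0,0,0, 0.02,0,0,0.008,0,0,0, 0.02,0,0,0.015,0,0,0, 0.02,0,0,0.02,0,0,0, 0.02,0,0,0.02,0,0,0]'
python3 - <<'E'
from h import *
im=manip.snapshot("wrist"); cv2.imwrite("pics/w9.png",im[:,:,::-1])
E
```

```text
clock: 27.65
tool_pos: [0.5325, 0.1605, 0.0612]
tcp_rot: [[0.115, 0.993, -0.004], [0.993, -0.115, -0.005], [-0.005, -0.004, -1.0]]
contact_force: [-1.3, -0.8, 5.9]
opening: 0.0268
clock: 28.15
tool_pos: [0.533, 0.1607, 0.0822]
tcp_rot: [[0.115, 0.993, -0.003], [0.993, -0.115, -0.004], [-0.005, -0.002, -1.0]]
contact_force: [-0.4, 0.3, -2.8]
opening: 0.0266
```

View pics/w9.png

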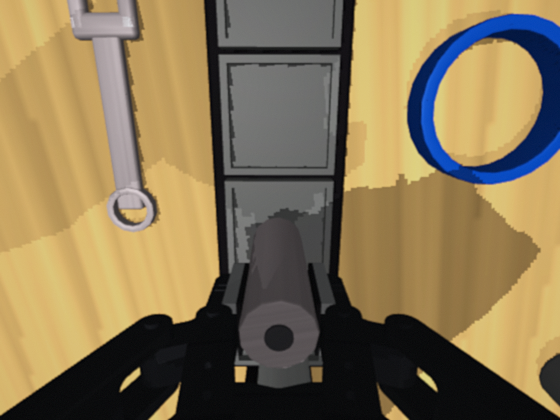

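The slim is held upright (27 mm, −2.8 N). Carrying it to second from left.

```bash
python3 -m jog '[0.02,0,0,0.005,0,0,0, 0.02,0,0,0.02,0,0,0, 0.02,0,0,0.045,0,0,0, 0.02,0,0,0.07,0,0,0, 0.02,0,0,0.095,0,0,0, 0.02,0,-0.003,0.112,0,0,0, 0.02,-0.001,-0.015,0.12,0,0,0, 0.02,-0.003,-0.035,0.12,0,0,0, 0.02,-0.005,-0.065,0.12,0,0,0.005, 0.02,-0.008,-0.095,0.12,0,0,0.01, 0.02,-0.011,-0.13,0.12,0,0,0.01, 0.02,-0.014,-0.165,0.12,0,0,0.015, 0.02,-0.017,-0.20,0.12,0,0,0.02, 0.02,-0.02,-0.235,0.12,0,0,0.02, 0.02,-0.023,-0.27,0.12,0,0,0.022, 0.02,-0.026,-0.30,0.12,0,0,0.022, 0.02,-0.028,-0.325,0.12,0,0,0.022, 0.02,-0.029,-0.34,0.12,0,0,0.022, 0.02,-0.029,-0.347,0.12,0,0,0.022, 0.02,-0.029,-0.347,0.12,0,0,0.022]'
python3 -m jog '[0.02,0,0,-0.005,0,0,0, 0.02,0,0,-0.02,0,0,0, 0.02,0,0,-0.045,0,0,0, 0.02,0,0,-0.07,0,0,0, 0.02,0,0,-0.09,0,0,0, 0.02,0,0,-0.105,0,0,0, 0.02,0,0,-0.115,0,0,0, 0.02,0,0,-0.118,0,0,0, 0.02,0,0,-0.118,0,0,0]'
python3 - <<'E'
from h import *
print(manip.sense()["tool_pos"])
im=manip.snapshot("wrist"); cv2.imwrite("pics/w10.png",im[:,:,::-1])
E
```

```text
clock: 30.2
tool_pos: [0.5036, -0.1868, 0.2016]
tcp_rot: [[0.094, 0.996, -0.003], [0.996, -0.094, -0.004], [-0.005, -0.003, -1.0]]
contact_force: [0.5, -0.5, -2.8]
opening: 0.0269
clock: 31.1
tool_pos: [0.5038, -0.1865, 0.0836]
tcp_rot: [[0.094, 0.996, -0.003], [0.996, -0.094, -0.004], [-0.004, -0.003, -1.0]]
contact_force: [0.3, -0.2, -2.9]
opening: 0.0267
[ 0.50382432 -0.18648691  0.08364866]
```

View pics/w10.png

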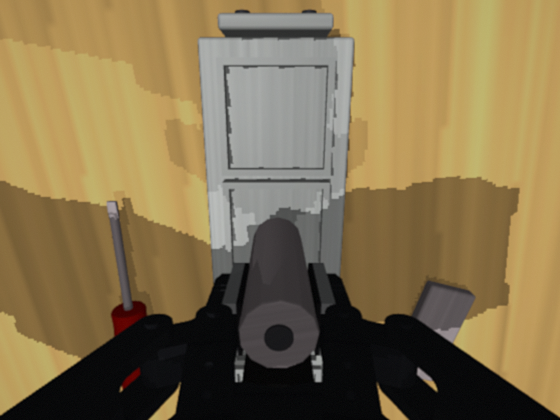

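The slim roller is over the second seat from the left, centred, with one free seat beyond it. Lowering from 0.0836 to about 0.0625, then fine steps.

```bash
python3 -m jog '[0.02,0,0,-0.005,0,0,0, 0.02,0,0,-0.01,0,0,0, 0.02,0,0,-0.015,0,0,0, 0.02,0,0,-0.018,0,0,0, 0.02,0,0,-0.019,0,0,0, 0.02,0,0,-0.02,0,0,0, 0.02,0,0,-0.021,0,0,0, 0.02,0,0,-0.021,0,0,0, 0.02,0,0,-0.021,0,0,0]'; python3 -m jog '[0.02,0,0,-0.0005,0,0,0, 0.02,0,0,-0.001,0,0,0, 0.02,0,0,-0.001,0,0,0]'
```

```text
clock: 32.05
tool_pos: [0.5041, -0.1867, 0.0632]
tcp_rot: [[0.094, 0.996, -0.003], [0.996, -0.094, -0.005], [-0.005, -0.002, -1.0]]
contact_force: [0.5, 0.3, -2.8]
opening: 0.0263
clock: 32.35
tool_pos: [0.5041, -0.1867, 0.0622]
tcp_rot: [[0.094, 0.996, -0.002], [0.996, -0.094, -0.005], [-0.005, -0.002, -1.0]]
contact_force: [0.4, 0.4, -3.0]
opening: 0.0271
```

```bash
python3 -m jog '[0.02,0,0,-0.0005,0,0,0, 0.02,0,0,-0.001,0,0,0, 0.02,0,0,-0.001,0,0,0]'
```

```text
clock: 32.65
tool_pos: [0.5041, -0.1867, 0.0613]
tcp_rot: [[0.094, 0.996, -0.003], [0.996, -0.094, -0.005], [-0.005, -0.002, -1.0]]
contact_force: [-1.6, 0.1, -0.8]
opening: 0.027
```

Unloading has begun (−2.9 to −0.8 N), so the base is at the floor. Releasing.

```bash
python3 -m jog '[0.03,0,0,0,0,0,0, 0.035,0,0,0,0,0,0, 0.05,0,0,0,0,0,0, 0.07,0,0,0,0,0,0, 0.085,0,0,0,0,0,0, 0.085,0,0,0,0,0,0, 0.085,0,0,0,0,0,0, 0.085,0,0,0.01,0,0,0, 0.085,0,0,0.03,0,0,0, 0.085,0,0,0.055,0,0,0, 0.085,0,0,0.085,0,0,0, 0.085,0,0,0.11,0,0,0, 0.085,0,0,0.125,0,0,0, 0.085,0,0,0.13,0,0,0, 0.085,0,0,0.13,0,0,0]'
python3 - <<'E'
from h import *
print(manip.sense()["tool_pos"])
im=manip.snapshot("scene"); cv2.imwrite("pics/scene6z.png",cv2.resize(im[100:260,120:320,::-1],None,fx=3.5,fy=3.5))
E
```

```text
clock: 34.15
tool_pos: [0.5044, -0.1868, 0.1921]
tcp_rot: [[0.094, 0.996, -0.001], [0.996, -0.094, -0.005], [-0.005, -0.001, -1.0]]
contact_force: [-0.1, 0.1, -1.0]
opening: 0.0846
[ 0.50440133 -0.18680577  0.19214116]
```

View pics/scene6z.png

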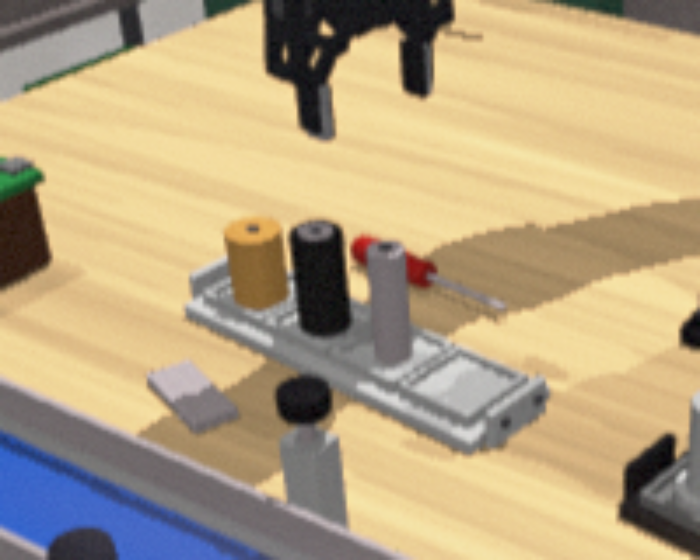

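Three rollers stand upright. Last is the flanged roller at (0.529, 0.090).

```bash
python3 -m jog '[0.085,0.001,0.01,0,0,0,0, 0.085,0.002,0.03,0,0,0,0, 0.085,0.005,0.06,0,0,0,0, 0.085,0.008,0.095,0,0,0,-0.005, 0.085,0.011,0.13,0,0,0,-0.01, 0.085,0.014,0.165,0,0,0,-0.015, 0.085,0.018,0.20,0,0,0,-0.02, 0.085,0.021,0.23,0,0,0,-0.02, 0.085,0.023,0.255,0,0,0,-0.02, 0.085,0.0245,0.27,0,0,0,-0.02, 0.085,0.0245,0.277,0,0,0,-0.02, 0.085,0.0245,0.277,0,0,0,-0.02]'
python3 - <<'E'
from h import *
print(manip.sense()["tool_pos"])
im=manip.snapshot("wrist"); cv2.imwrite("pics/w11.png",im[:,:,::-1])
E
```

```text
clock: 35.4
tool_pos: [0.5277, 0.0915, 0.1905]
tcp_rot: [[0.112, 0.994, -0.004], [0.994, -0.112, -0.004], [-0.005, -0.004, -1.0]]
contact_force: [0.4, 0.2, -0.0]
opening: 0.085
[0.5277051  0.09151758 0.19049775]
```

View pics/w11.png

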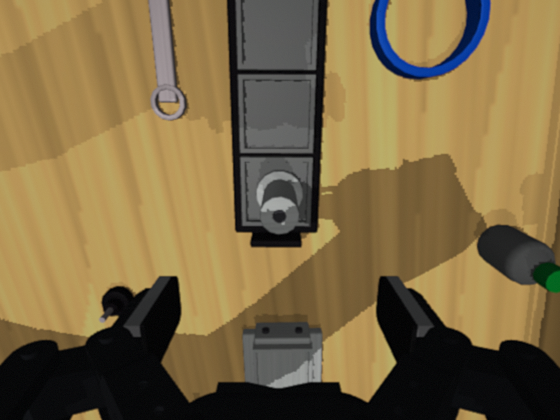

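The flanged roller's top is at (279,215), centred and still upright in its seat. Descend 0.140 and grip the shaft.

```bash
python3 -m jog '[0.085,0.001,0,-0.008,0,0,0, 0.085,0.001,-0.001,-0.025,0,0,0, 0.085,0.001,-0.001,-0.05,0,0,0, 0.085,0.001,-0.001,-0.075,0,0,0, 0.085,0.001,-0.001,-0.1,0,0,0, 0.085,0.001,-0.001,-0.122,0,0,0, 0.085,0.001,-0.001,-0.135,0,0,0, 0.085,0.001,-0.001,-0.14,0,0,0, 0.085,0.001,-0.001,-0.14,0,0,0, 0.06,0.001,-0.001,-0.14,0,0,0, 0.045,0.001,-0.001,-0.14,0,0,0, 0.035,0.001,-0.001,-0.14,0,0,0, 0.02,0.001,-0.001,-0.14,0,0,0, 0.02,0.001,-0.001,-0.14,0,0,0, 0.02,0.001,-0.001,-0.14,0,0,0, 0.02,0.001,-0.001,-0.14,0,0,0, 0.02,0.001,-0.001,-0.14,0,0,0, 0.02,0.001,-0.001,-0.14,0,0,0]' 50
python3 -m jog '[0.02,0,0,0.002,0,0,0, 0.02,0,0,0.008,0,0,0, 0.02,0,0,0.015,0,0,0, 0.02,0,0,0.02,0,0,0, 0.02,0,0,0.02,0,0,0]'
python3 - <<'E'
from h import *
im=manip.snapshot("wrist"); cv2.imwrite("pics/w12.png",im[:,:,::-1])
E
```

```text
clock: 37.25
tool_pos: [0.5292, 0.0893, 0.0512]
tcp_rot: [[0.113, 0.994, -0.003], [0.994, -0.113, -0.005], [-0.006, -0.002, -1.0]]
contact_force: [-1.9, -0.2, 6.1]
opening: 0.0287
clock: 37.75
tool_pos: [0.5298, 0.0894, 0.0721]
tcp_rot: [[0.113, 0.994, -0.002], [0.994, -0.113, -0.005], [-0.005, -0.001, -1.0]]
contact_force: [-0.5, -0.2, -1.6]
opening: 0.0288
```

View pics/w12.png

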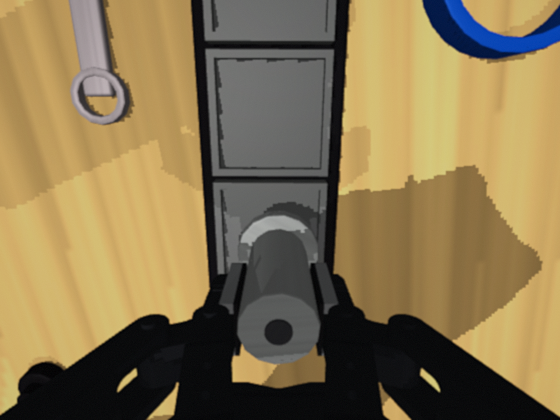

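The flanged roller is held upright on its shaft (29 mm, −1.6 N). Carrying it to the left end of the rack.

```bash
python3 -m jog '[0.02,0,0,0.005,0,0,0, 0.02,0,0,0.02,0,0,0, 0.02,0,0,0.045,0,0,0, 0.02,0,0,0.07,0,0,0, 0.02,0,-0.003,0.085,0,0,0, 0.02,-0.001,-0.015,0.09,0,0,0, 0.02,-0.003,-0.035,0.09,0,0,0, 0.02,-0.005,-0.06,0.09,0,0,0.005, 0.02,-0.008,-0.09,0.09,0,0,0.01, 0.02,-0.011,-0.12,0.09,0,0,0.015, 0.02,-0.014,-0.15,0.09,0,0,0.02, 0.02,-0.017,-0.175,0.09,0,0,0.02, 0.02,-0.019,-0.195,0.09,0,0,0.02, 0.02,-0.0195,-0.204,0.085,0,0,0.02, 0.02,-0.0195,-0.206,0.07,0,0,0.02, 0.02,-0.0195,-0.206,0.05,0,0,0.02, 0.02,-0.0195,-0.206,0.03,0,0,0.02, 0.02,-0.0195,-0.206,0.015,0,0,0.02, 0.02,-0.0195,-0.206,0.01,0,0,0.02, 0.02,-0.0195,-0.206,0.01,0,0,0.02]'
python3 - <<'E'
from h import *
print(manip.sense()["tool_pos"])
im=manip.snapshot("wrist"); cv2.imwrite("pics/w13.png",im[:,:,::-1])
E
```

```text
clock: 39.8
tool_pos: [0.5096, -0.1164, 0.0809]
tcp_rot: [[0.093, 0.996, -0.003], [0.996, -0.093, -0.005], [-0.005, -0.003, -1.0]]
contact_force: [0.4, -0.3, -1.5]
opening: 0.0286
[ 0.5095929  -0.11635318  0.08093942]
```

View pics/w13.png

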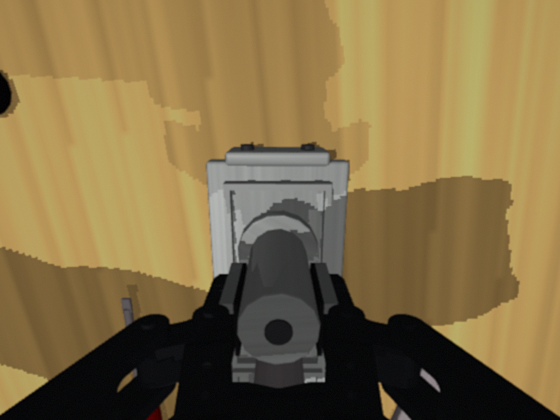

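It is over the left-end seat, with the rim edge at row ~183. The flange leaves only 7 mm of play, so a quick ray check first.

```bash
python3 - <<'E'
from h import *
c=manip.calibration("wrist")
for p,z in [((280,183),.022),((280,162),.012),((224,215),.022),((333,215),.022),((278.5,331),.122)]: print(p,ray(c,p,z).round(4))
E
python3 -m jog '[0.02,0,0,-0.005,0,0,0, 0.02,0,0,-0.01,0,0,0, 0.02,0,0,-0.014,0,0,0, 0.02,0,0,-0.014,0,0,0]'
```

```text
(280, 183) [ 0.5145 -0.0857  0.022 ]
(280, 162) [ 0.5156 -0.0745  0.012 ]
(224, 215) [ 0.4778 -0.1027  0.022 ]
(333, 215) [ 0.5456 -0.1091  0.022 ]
(278.5, 331) [ 0.5108 -0.1172  0.122 ]
clock: 40.25
tool_pos: [0.5098, -0.1164, 0.0673]
tcp_rot: [[0.093, 0.996, -0.003], [0.996, -0.093, -0.005], [-0.005, -0.002, -1.0]]
contact_force: [-0.3, 0.0, -1.3]
opening: 0.029
```

The seat centre from this view is about (0.5105, −0.1185) and the roller is at (0.5108, −0.1172), well within the play. Lowering.

```bash
python3 -m jog '[0.02,0,-0.001,-0.004,0,0,0, 0.02,0,-0.001,-0.008,0,0,0, 0.02,0,-0.001,-0.011,0,0,0, 0.02,0,-0.001,-0.013,0,0,0, 0.02,0,-0.001,-0.014,0,0,0, 0.02,0,-0.001,-0.0145,0,0,0, 0.02,0,-0.001,-0.0145,0,0,0]'; python3 -m jog '[0.02,0,0,-0.0005,0,0,0, 0.02,0,0,-0.001,0,0,0, 0.02,0,0,-0.0015,0,0,0, 0.02,0,0,-0.0015,0,0,0]'
```

```text
clock: 40.95
tool_pos: [0.5098, -0.1174, 0.0527]
tcp_rot: [[0.093, 0.996, -0.003], [0.996, -0.093, -0.005], [-0.005, -0.003, -1.0]]
contact_force: [0.4, 0.2, -0.9]
opening: 0.0286
clock: 41.35
tool_pos: [0.5099, -0.1174, 0.0513]
tcp_rot: [[0.093, 0.996, -0.003], [0.996, -0.093, -0.005], [-0.005, -0.002, -1.0]]
contact_force: [0.2, -0.2, -2.6]
opening: 0.029
```

```bash
python3 -m jog '[0.02,0,0,-0.0005,0,0,0, 0.02,0,0,-0.001,0,0,0, 0.02,0,0,-0.001,0,0,0]'
```

```text
clock: 41.65
tool_pos: [0.5099, -0.1174, 0.0512]
tcp_rot: [[0.093, 0.996, -0.003], [0.996, -0.093, -0.005], [-0.006, -0.002, -1.0]]
contact_force: [-4.1, 0.3, 9.7]
opening: 0.0294
```

Seated (+9.7 N at z=0.0512, as at pick-up). Release, rise and move clear.

```bash
python3 -m jog '[0.032,0,0,0.0005,0,0,0, 0.036,0,0,0.0005,0,0,0, 0.05,0,0,0.0005,0,0,0, 0.07,0,0,0.0005,0,0,0, 0.085,0,0,0.0005,0,0,0, 0.085,0,0,0.0005,0,0,0, 0.085,0,0,0.0005,0,0,0, 0.085,0,0,0.01,0,0,0, 0.085,0,0,0.03,0,0,0, 0.085,0,0,0.055,0,0,0, 0.085,0,0,0.085,0,0,0, 0.085,0,0,0.115,0,0,0, 0.085,0,0,0.145,0,0,0, 0.085,0,0,0.17,0,0,0, 0.085,0,0,0.185,0,0,0, 0.085,0,0,0.19,0,0,0, 0.085,0,0,0.19,0,0,0]'
python3 -m jog '[0.085,-0.005,0.01,0,0,0,0, 0.085,-0.015,0.03,0,0,0,0, 0.085,-0.025,0.06,0,0,0,0, 0.085,-0.04,0.09,0,0,0,0, 0.085,-0.05,0.12,0,0,0,0, 0.085,-0.06,0.15,0,0,0,0, 0.085,-0.06,0.17,0,0,0,0, 0.085,-0.06,0.18,0,0,0,0, 0.085,-0.06,0.18,0,0,0,0]'
python3 - <<'E'
from h import *
im=manip.snapshot("scene"); cv2.imwrite("pics/scene7z.png",cv2.resize(im[100:260,120:320,::-1],None,fx=3.5,fy=3.5))
im=manip.snapshot("top"); cv2.imwrite("pics/top7z.png",cv2.resize(im[185:265,300:470,::-1],None,fx=4.6,fy=4.6,interpolation=cv2.INTER_CUBIC))
print(manip.sense()["dq"].round(2))
E
```

```text
clock: 43.35
tool_pos: [0.5101, -0.1174, 0.2419]
tcp_rot: [[0.093, 0.996, -0.001], [0.996, -0.093, -0.006], [-0.006, -0.001, -1.0]]
contact_force: [0.7, 0.7, -0.4]
opening: 0.0851
clock: 44.25
tool_pos: [0.4492, 0.0645, 0.2416]
tcp_rot: [[0.089, 0.996, -0.002], [0.996, -0.089, -0.006], [-0.006, -0.001, -1.0]]
contact_force: [0.1, -0.8, -0.5]
opening: 0.0854
[ 0.97  0.09  0.63 -0.22  0.01  0.15  0.01]
```

View pics/scene7z.png

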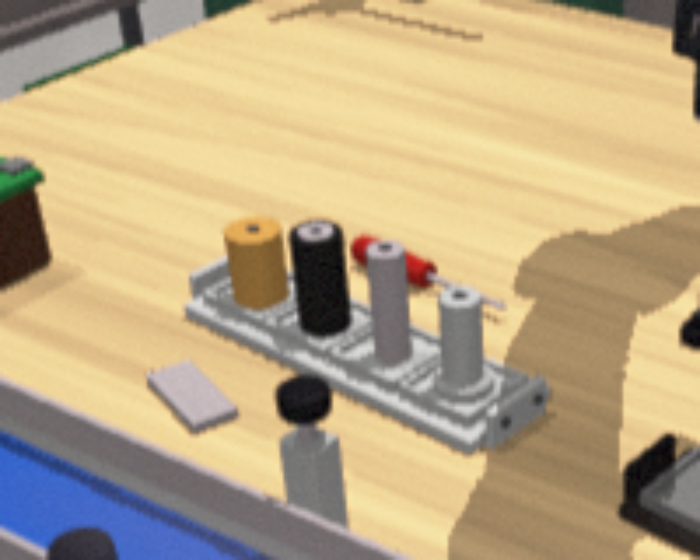

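View pics/top7z.png

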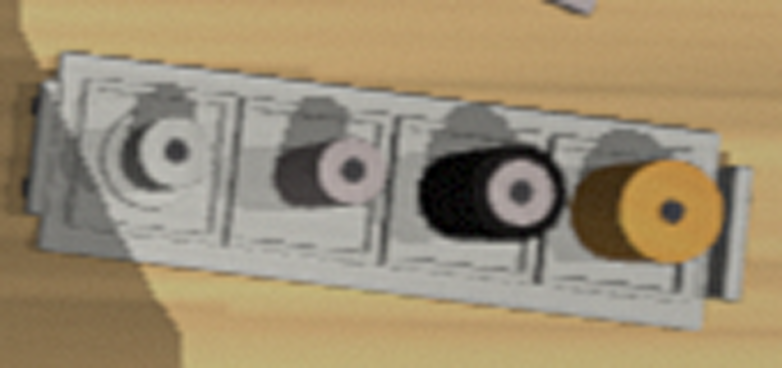

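All four stand upright in the rack, with tops at zoom pixels flanged (176,150), slim (352,170), sleeve (521,191) and short (672,211). A last numeric check comes before handing in.

Run:
```python
from h import *
cal=manip.calibration("top"); a=-.093
for rc in ((.5007,-.2193),):
  for n,p,z in [("short",(672,211),.076),("sleeve",(521,191),.096),("slim",(352,170),.106),("flanged",(176,150),.092)]:
    q=ray(cal,[(p[0]+.5)/4.6-.5+300,(p[1]+.5)/4.6-.5+185],z)[:2]-rc
    print(n,"in rack",(np.array([[np.cos(a),np.sin(a)],[-np.sin(a),np.cos(a)]])@q).round(4))
s=manip.sense(); print(s["clock"],s["contact_force"])
manip.hand_in()
```

```text
short in rack [ 0.0024 -0.1049]
sleeve in rack [ 0.0017 -0.0348]
slim in rack [0.0011 0.0366]
flanged in rack [0.0013 0.1051]
44.35 [ 0.52482462 -1.21969062 -0.77954023]
the job is handed in; nothing more can be done
```

I moved all four rollers into the rack in reverse order and handed the job in at 44 s of the 125 s allowed. No verdict is reported at hand-in. From the right end of the rack they are short, sleeve, slim and flanged.

- **Position:** In the last top view every roller was within 3 mm of its seat centre on both rack axes. The scene view showed all four upright.
- **Setting down:** Each roller touched the floor at its pick-up height to within 0.5 mm. The wrist force read no more than 10 N when each was set down. The slim roller was released just as it began to unload (−2.9 to −0.8 N).
- **Arm:** It was raised clear and touching nothing at hand-in.

The only disagreement was about 3 mm in y between the top and wrist cameras, so I used their mean for the rack seats and, with small trims, for the rollers. No check failed.

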